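Take a lacquered wall peg out of the vise with tongs

TASK

The turned aluminium wall peg clamped in the little vise on the radiator cover has just been lacquered, so never touch it with the gripper itself. Slide the vise jaw wide open by its upright post, then pick the kitchen tongs up off their rest, close them on the peg's head and lift the peg straight out of the vise to about 10 cm above where it stood. Finish while still holding it up there, steady, in the closed tongs; leave the jar, spirit level, coaster and nail punch where they are.

Things in the scene. Friction and masses are not known exactly. Their poses are not given: they have to be found in the camera images.
- jaw (a joint): opening of the vise's sliding jaw in m: 0 = clamped on the peg (as at the start), 0.036 = fully open. It slides level along the vise's own -x, stays where it is left and takes about 4 N to move. While it is shut its nose sits in a groove near the peg's foot and locks the peg down; wide open means at least 20 mm.
- jaw_post (a point): upright plain steel post on the sliding jaw, its handle, 16 mm in diameter; this point is on its axis, 55 mm above the work surface; it stands free from 31 to 76 mm above the work surface, on a flat carriage 56 mm wide. Axes parallel to the vise's; it is 65 mm from the peg's axis on the vise's -x side when the jaw is shut, about 101 mm when fully open.
- vise: small grey machine vise, fixed, 180 mm long (its x, from -125 to +55 mm), 74 mm wide (feet 100 mm); origin on the work surface below the clamped peg. Bed 20 mm high; jaws, 66 mm wide along y, reach up to 50 mm, below the peg's neck. The fixed jaw is on the peg's +x side; the sliding jaw with its post on the -x side opens to -x.
- peg_head (a point): centre of the peg's cylindrical head, 22 mm in diameter, 18 mm high (9 mm above and below this point), on a thinner neck. It is 56 mm above the peg's foot, 76 mm above the work surface at the start.
- peg: the plain aluminium turned peg, 65 mm tall, about 55 g, upright on the vise bed, where it stands by itself once the jaw is open: head, thin neck, 22 mm collar, groove and 22 mm foot. Origin at the centre of its foot's underside, z along its axis.
- tongs_grip (a point): middle of the sprung steel kitchen tongs, where to hold them, between the two arms, half-way up (40 mm above the work surface at the start). x runs along the tongs to the tips, y from arm to arm, z up. The arms are strips on edge, 20 mm high, 5 mm thick, 54 mm apart over their outer faces here (flat and parallel to x from 45 mm behind to 30 mm ahead of this point).
- tongs_tip (a point): point midway between the flat black tip pads, 105 mm ahead of tongs_grip, same height. Pads 32 mm long, 16 mm high, 53 mm apart when open. Squeezing the arms 1 mm in all at tongs_grip brings the pads 2.2 mm nearer each other: held 50 mm wide there the pads are about 44 mm apart; at about 40 mm wide they meet the peg's 22 mm head.
- tongs: the same tongs; origin in the middle of their underside below tongs_grip, same axes. They reach from 107 mm behind (the joined end) to 121 mm ahead, weigh about 110 g and balance close to tongs_grip. Both arms turn together about the joined end, 90 mm behind. The spring holds them open with about 5 N on each arm at tongs_grip, about 6 N when closed on the peg.
- tongs_left (a joint): closing angle of each tongs arm in rad: 0 = sprung fully open, about 0.08 = closed on the peg's head, about 0.14 = tips shut on nothing.
- rest: low white ceramic tongs rest, fixed, right below the tongs and turned with them: two cross bars 30 mm high, 12 mm thick and 84 mm wide, 58 mm ahead of and behind the middle, on a strip 6 mm high and 30 mm wide; between the bars there is free room for fingers beside and below the arms. Origin on the work surface, x along the tongs.
- jar: bystander: glass jar with a steel screw lid, 72 mm in diameter, 90 mm high, beyond the work; origin under its centre.
- level: bystander: black plastic spirit level, 230 x 22 mm, 45 mm high, beyond the vise; origin under its centre, x along it.
- coaster: bystander: round white ceramic coaster, 92 mm in diameter, 8 mm high, to the left of the vise; origin under its centre.
- punch: bystander: steel nail punch, 115 mm long, 11 mm thick, lying beyond the tongs, right of the jar; origin under it, x along it.
Mind the look-alikes: they are no part of the job. Of the things that look like the vise, the smallest one is meant.

How it is judged:
On the way, in this order (a step that is already met when the one before it is completed fails the run):
1. the vise jaw is slid open at least 20 mm (value of joint jaw above 0.02 m), for 0.2 s.
2. the tongs are held in the gripper, lifted off their rest (height (world z) of tongs_grip above 0.055 m and contact force between the fingers and tongs above 1 N and contact force between tongs and rest below 0.05 N), for 0.2 s.
At the end, for the whole second after the job is handed in: The peg head is raised by at least 70 mm (over 146 mm above the surface), pinched by the tongs (within 35 mm of the point between the pads), the tongs held in the gripper, nothing else carrying either, the peg slower than 50 mm/s, the jaw still open at least 20 mm (height (world z) of peg_head above 0.146 m and contact force between tongs and peg above 0.5 N and contact force between the fingers and tongs above 1 N and contact force between each of peg, tongs and vise below 0.05 N and contact force between the fingers and peg below 0.05 N and contact force between tongs and rest below 0.05 N and distance between tongs_tip and peg_head below 0.035 m and linear speed of peg below 0.05 m/s and value of joint jaw above 0.02 m); the arm keeps its last pose, push and grip.
It fails at once if the gripper or arm touches the freshly lacquered peg (contact force between any of the fingers, the arm and peg above 0.3 N).
It fails at once if a bystander is pushed more than 30 mm (distance of any of jar, level, coaster, punch from where it was at the start of the episode above 0.03 m).
It also fails if it takes over 53 s, if anything falls off the work surface, if the arm or the gripper's body presses on something with over 40 N, if the wrist force passes 120 N, or if a joint passes its speed limit or range.

ROBOT

A 6-joint arm with a two-finger parallel gripper is mounted at the origin on the work surface. World frame = base frame: x ahead of the robot, y to its left, z up, the work surface at z = 0. Lengths are in m, angles in rad, forces in N, time in s.
With the tool pointing down it reaches from about 0.25 to 0.775 m from the base axis. Payload 4 kg.
Tool frame: the origin (TCP) lies at the centre of the arm's flange, where the gripper is bolted on; the fingertips stand ahead of it and the grasp point (between the pads) lies 180 mm ahead of it (robot.tcp_to_tips is the z of the fingertips in the tool frame, in m); z points along the fingers, y is the direction in which the jaws open and shut (so a half turn about z gives the same grasp; the last joint's range is limited). The gripper opens to 94 mm and grips with 3 to 60 N. Pads are 16 mm wide; open, the fingers measure 119 mm over their backs; the gripper's body (75 mm by 177 mm) begins 78 mm behind the grasp point.
Start: joints at [1.166, 0.087, 1.371, -0, 1.684, -0.103], TCP at [0.163, 0.525, 0.405] pointing down, gripper open.
Joint ranges: [-3.1, 3.1], [-0.76, 2.03], [0.27, 2.55], [-1.08, 4.22], [0.17, 2.65], [-2.57, 2.57]. Speed limits (rad/s): [2.79, 2.79, 3.14, 3.14, 3.14, 3.14].

INTERFACE

Orientations are given as [roll, pitch, yaw] about the fixed x, y, z axes, in that order (R = Rz(yaw) Ry(pitch) Rx(roll)).
In Python, from bench import robot gives the robot as it stands.
- The arm moves only by the tool move_arm, never from a script. Its argument "increments" is a list that holds one entry, the list of rows, each a list of 7 numbers: the opening, from 0 (shut) to 1 (fully open), then the shift along the tool's x, y, z as a fraction of full scale, then the turn, a rotation vector about the tool's x, y, z as a fraction of full scale. In form: [[[jaw, dx, dy, dz, rx, ry, rz], ...]]. A call has 1 to 8 rows; each row is the pose to reach, as a shift and turn from the pose commanded when the call began, along the tool's axes at that moment; what a row does not reach only later rows make up. Full scale, the value 1, is 0.1 m for a shift and pi/2 rad for a turn. A row lasts 1/12 s, in which the tool goes at most 41.7 mm and 7.16 degrees, less where a joint would pass 70% of its speed; a pose out of reach is approached as far as the arm can. A call with a number of a shift or a turn outside -1 to 1 is refused whole. A call with a gripper value outside its range is refused whole. The fingers move at their own pace and stop on an object; the grip force is fixed at half the most. Time passes only in rows, so rows that repeat a pose let the fingers close. It gives the time, the measured TCP pose, the force and the opening at its end, in the units of the state.
- robot.get_obs(): the state, without advancing time (a new reading comes with each control period).
- robot.snapshot(name): name is "scene" or "top" or "wrist"; returns (picture, depth): 480x640x3 uint8, red, green, blue; 480x640 float32, m along the optical axis (not along the pixel's ray), 0 where there is no reading.
- robot.camera_params(name): a dict with "mtx" (3x3 intrinsics, pixels), "k1" (the pictures are not rectified: a ray, as slopes to the right and down, at radius r is drawn at 1 + k1 r^2 times it, then the intrinsics apply), "R" (3x3) and "t" (3): a world point X has camera coordinates R X + t. Camera axes: x right, y down, z forward; pixel columns grow to the right and rows downward; lengths in m; the calibration is good to about 2 mm. A picture is of the moment at which its call begins: read the wrist's pose just before it. camera_params takes no time and is no camera call; for the wrist camera it gives the pose at the moment of the call.
- robot.close_job(): hands the job in, once; it reports no verdict.
The state is a dict: "time": time; "joint_positions": joint angles; "qvel": joint speeds; "joint_torque": joint torques, N m; "tool_pos": TCP position; "ee_rot": TCP orientation; "wrist_force": force on the tool from outside, world axes, zero at the start; "wrist_torque": the same for the moment, N m; "width": finger opening in m.
Only numpy, scipy, OpenCV 4.12 (cv2) and the standard library are available. Lean on these libraries where they do the work, as an engineer would, in place of code of your own. Each camera call takes 0.05 s, during which the arm holds its last target.

## Working session

There is one attempt and no reset: what is moved stays moved. The work goes in short steps, Python scripts to look and compute and a tool call to move; the robot and the scene stay as the last step left them, time stands still between calls to the robot, and variables do not carry over. Pictures are saved under pics/ and viewed, and the job is handed in when it is done.

Besides the shell and the picture viewer there is one more tool, called after "Emit:" as name(argument=value, ...), one argument or row to a line, values as JSON. move_arm: Moves the arm, as the interface text tells. Its arguments: {"type":"object","properties":{"increments":{"type":"array","items":{"type":"array","items":{"type":"array","items":{"type":"number","minimum":-1,"maximum":1}}}}},"required":["increments"]}

```bash
mkdir -p pics; ls; python3 - <<'E'
from bench import robot
import cv2, numpy as np
o=robot.get_obs(); print({k:np.round(v,3).tolist() for k,v in o.items()}, robot.tcp_to_tips)
for n in ["scene","top","wrist"]:
    p=robot.camera_params(n); print(n,np.round(p["mtx"],1).tolist(),p["k1"],np.round(p["R"],3).tolist(),np.round(p["t"],3).tolist())
    im,d=robot.snapshot(n); cv2.imwrite(f"pics/{n}0.png",im[:,:,::-1]); np.save(f"pics/{n}0_d.npy",d); 
    np.savez(f"pics/{n}0.npz",**p)
E
```

```text
pics
{'time': 0.0, 'joint_positions': [1.166, 0.088, 1.372, -0.0, 1.684, -0.103], 'qvel': [-0.001, -0.003, 0.002, -0.001, -0.002, -0.0], 'joint_torque': [-0.001, -34.017, -30.243, 0.072, 0.033, -0.0], 'tool_pos': [0.163, 0.525, 0.403], 'ee_rot': [-3.139, -0.0, 2.84], 'wrist_force': [-0.038, 0.458, 0.102], 'wrist_torque': [-0.001, 0.001, 0.007], 'width': 0.094} 0.1992
scene [[466.4, 0.0, 319.5], [0.0, 466.4, 236.3], [0.0, 0.0, 1.0]] -0.03807856646940626 [[0.739, 0.674, -0.02], [0.414, -0.478, -0.774], [-0.531, 0.564, -0.632]] [-0.423, -0.162, 1.435]
top [[442.1, 0.0, 325.7], [0.0, 442.1, 236.5], [0.0, 0.0, 1.0]] 0.007566897440635384 [[-0.017, -1.0, -0.023], [-0.998, 0.019, -0.058], [0.059, 0.022, -0.998]] [0.045, 0.546, 0.938]
wrist [[347.3, 0.0, 325.3], [0.0, 347.3, 243.2], [0.0, 0.0, 1.0]] -0.04890705477227427 [[0.298, 0.955, -0.001], [0.919, -0.287, 0.271], [0.259, -0.081, -0.963]] [-0.55, -0.028, 0.393]
```

View pics/scene0.png

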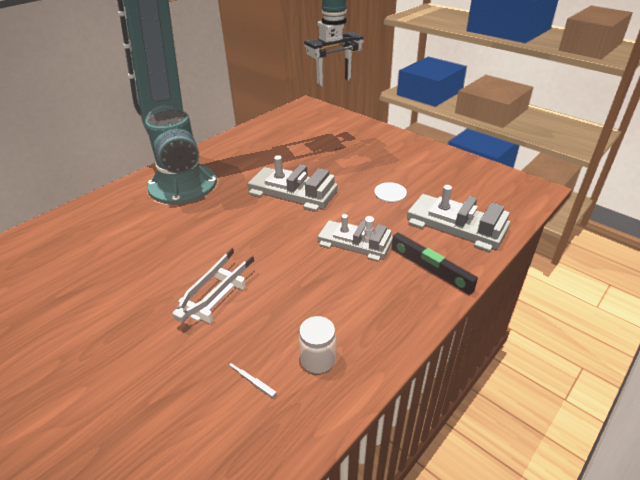

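View pics/top0.png

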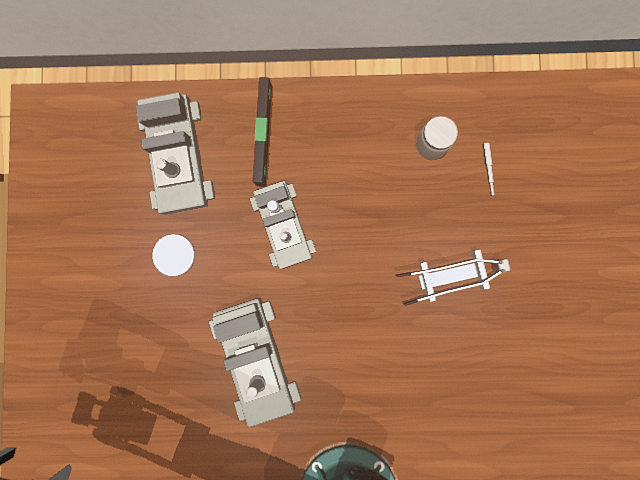

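View pics/wrist0.png

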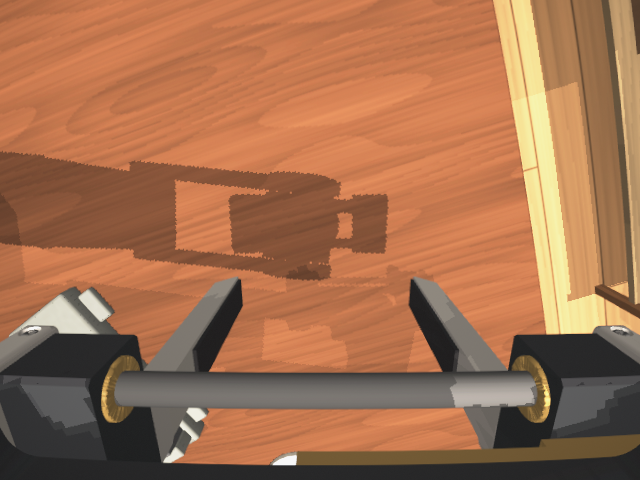

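Three vises appear in the top view, at about (172,160), (283,225) and (250,365). The middle one is clearly smallest, and it is the only one holding a bright peg (272,206). I'll enlarge it and the tongs to confirm.

```bash
cat > h.py <<'E'
import numpy as np, cv2
def load(n,i=0):
    p=np.load(f"pics/{n}{i}.npz"); return {k:p[k] for k in p}, cv2.imread(f"pics/{n}{i}.png"), np.load(f"pics/{n}{i}_d.npy")
def rays(p,uv):
    uv=np.atleast_2d(np.asarray(float(0)+np.asarray(uv,float)))
    K=p["mtx"]; q=np.c_[(uv[:,0]-K[0,2])/K[0,0],(uv[:,1]-K[1,2])/K[1,1]]
    s=q.copy(); k=float(p["k1"])
    for _ in range(20): s=q/(1+k*(s**2).sum(1,keepdims=True))
    return np.c_[s,np.ones(len(s))]
def back(p,uv,z):
    c=rays(p,uv)*np.atleast_1d(z)[:,None]; return (c-p["t"])@p["R"]
def atz(p,uv,h):
    r=rays(p,uv)@p["R"]; c=-p["R"].T@p["t"]; return c+r*((h-c[2])/r[:,2])[:,None]
def proj(p,X):
    c=np.atleast_2d(X)@p["R"].T+p["t"]; s=c[:,:2]/c[:,2:]; s=s*(1+float(p["k1"])*(s**2).sum(1,keepdims=True))
    return s*np.diag(p["mtx"])[:2]+p["mtx"][:2,2]
def tri(ps,uvs):
    A=[];b=[]
    for p,uv in zip(ps,uvs):
        c=-p["R"].T@p["t"]; d=(rays(p,uv)@p["R"])[0]; d/=np.linalg.norm(d); M=np.eye(3)-np.outer(d,d); A.append(M); b.append(M@c)
    X=np.linalg.lstsq(np.vstack(A),np.hstack(b),rcond=None)[0]
    return X,[np.linalg.norm(a@X-q) for a,q in zip(A,b)]
def crop(n,i,x,y,w,h,f):
    im=cv2.imread(f"pics/{n}{i}.png")[y:y+h,x:x+w]; return cv2.resize(im,None,fx=f,fy=f,interpolation=cv2.INTER_CUBIC)
def cloud(n,i,x,y,w,h):
    p,im,d=load(n,i); v,u=np.mgrid[y:y+h,x:x+w]; u=u.ravel();v=v.ravel(); z=d[v,u]; k=z>0
    return back(p,np.c_[u,v][k],z[k]), np.c_[u,v][k], im[v[k],u[k]]
E
python3 - <<'E'
from h import *
a=crop("top",0,240,170,90,110,5); b=crop("scene",0,305,200,100,70,4)
c=np.zeros((600,800,3),np.uint8); c[:550,:400]=a[:550,:400]; c[:280,400:]=b; cv2.imwrite("pics/c1.png",c)
a=crop("top",0,385,240,140,75,5.7)
cv2.imwrite("pics/c2.png",a[:600,:800])
a=crop("scene",0,160,235,110,100,6); cv2.imwrite("pics/c3.png",a[:600,:800])
E
```

```text
(no output)
```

View pics/c1.png

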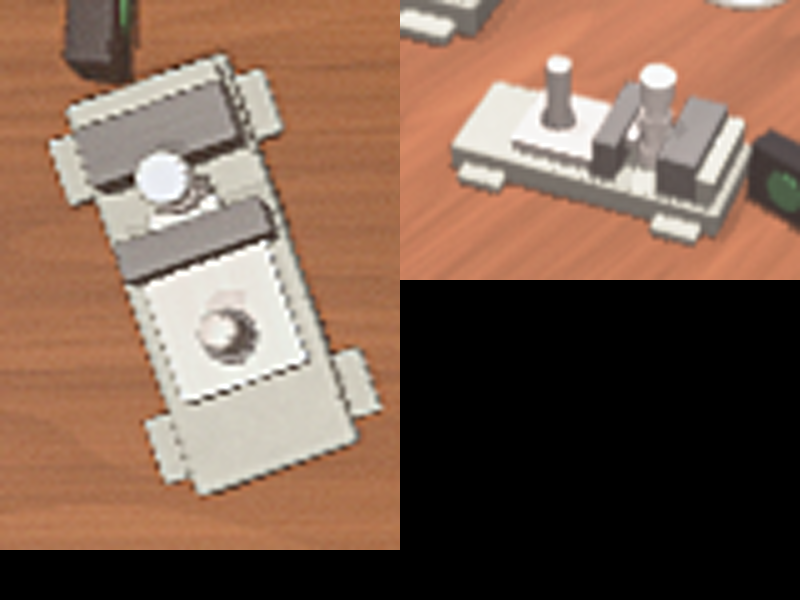

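View pics/c2.png

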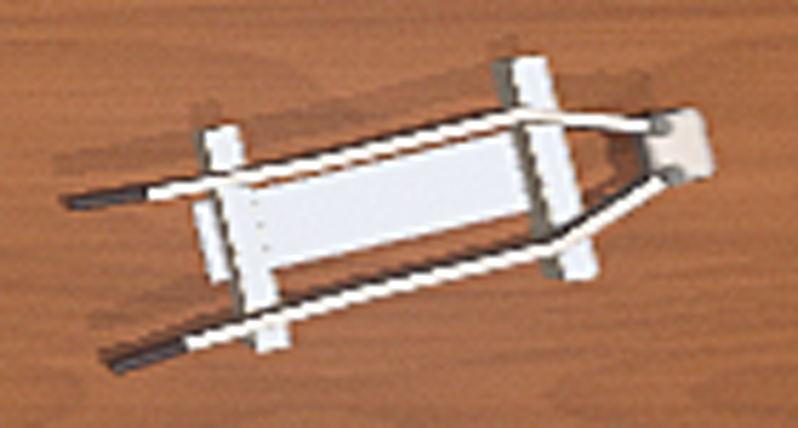

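View pics/c3.png

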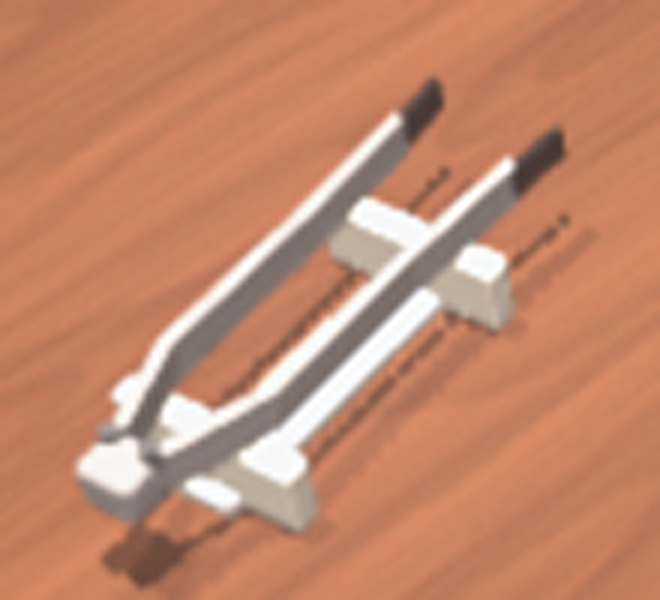

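The crop confirms it: the small vise has a peg head at top px (272,205) and a post at about (283,236). The other two are larger look-alikes. The tongs' joined end is at px (504,265), with the black tips at (403,275) and (411,302).

```bash
python3 - <<'E'
from h import *
def yaw(r): 
    b=cv2.boxPoints(r); return b
for nm,win in [("vise",(240,170,90,110)),("tongs",(385,240,140,75))]:
    X,uv,c=cloud("top",0,*win)
    print(nm,"table z",np.percentile(X[:,2],[5,30,50]).round(4))
    if nm=="vise":
        for lo,hi in [(.014,.026),(.044,.056),(.07,.08),(.08,.1)]:
            k=(X[:,2]>lo)&(X[:,2]<hi); P=X[k]; print(lo,k.sum(),P.mean(0).round(4), np.median(P[:,2]).round(4))
            if k.sum()>4:
                r=cv2.minAreaRect(P[:,:2].astype(np.float32)*1000); print(r)
    else:
        for lo,hi in [(.02,.034),(.042,.06)]:
            k=(X[:,2]>lo)&(X[:,2]<hi); P=X[k]; print(lo,k.sum(),P.mean(0).round(4), np.median(P[:,2]).round(4)); print(cv2.minAreaRect(P[:,:2].astype(np.float32)*1000))
pt,it,_=load("top");ps,is_,_=load("scene")
for nm,a,b,h in [("peghead top",(162,176),(660,76),.085),("post top",(215,327),(559,64),.076)]:
    ua=np.array([240,170])+(np.array(a)+.5)/5-.5; ub=np.array([305,200])+(np.array([b[0]-400,b[1]])+.5)/4-.5
    print(nm,ua,ub,tri([pt,ps],[ua,ub]), atz(pt,ua,h), atz(ps,ub,h))
# tongs corners: (top crop 5.7), (scene crop 6)
for nm,a,b in [("joint end c",(682,143),(112,462)),("R tip(upper in top)",(66,202),(559,131)),("L tip lower",(112,368),(435,84))]:
    ua=np.array([385,240])+(np.array(a)+.5)/5.7-.5; ub=np.array([160,235])+(np.array(b)+.5)/6-.5
    print(nm,ua,ub,tri([pt,ps],[ua,ub]), atz(pt,ua,.05), atz(ps,ub,.05))
E
```

```text
vise table z [-0.002   0.0003  0.0017]
0.014 1165 [0.5486 0.119  0.0204] 0.0204
((589.7725219726562, 135.55552673339844), (210.8777618408203, 74.13517761230469), 18.351512908935547)
0.044 792 [0.6207 0.1469 0.0494] 0.0498
((616.7247924804688, 144.2971649169922), (163.58236694335938, 65.67048645019531), 18.33664894104004)
0.07 53 [0.5527 0.1224 0.0753] 0.0752
((575.5275268554688, 129.34649658203125), (75.02690887451172, 14.806047439575195), 15.91124439239502)
0.08 94 [0.6072 0.1409 0.0849] 0.085
((585.939453125, 128.98568725585938), (72.05374145507812, 20.782806396484375), 29.728443145751953)
tongs table z [-0.0018  0.0004  0.0015]
0.02 459 [ 0.4604 -0.2337  0.0297] 0.0304
((455.96630859375, -217.40512084960938), (83.7614517211914, 200.46343994140625), 11.929742813110352)
0.042 709 [ 0.458  -0.2413  0.0502] 0.0503
((456.2757263183594, -228.12551879882812), (65.2385025024414, 226.1397247314453), 12.744040489196777)
peghead top [272.  204.8] [369.625 218.625] (array([0.60953001, 0.1420434 , 0.08459587]), [np.float64(0.001085871236379918), np.float64(0.0010858712363801318)]) [[0.60868202
[... 411 characters left out ...]
[np.float64(8.183765562081493e-05), np.float64(8.183765562079663e-05)]) [[ 0.47982352 -0.33080796  0.05      ]] [[ 0.47953657 -0.33079189  0.05      ]]
R tip(upper in top) [396.16666667 275.02631579] [252.75       256.41666667] (array([ 0.4618616 , -0.11030023,  0.04458998]), [np.float64(0.0003733242582050041), np.float64(0.00037332425820489563)]) [[ 0.46227747 -0.10929076  0.05      ]] [[ 0.46662696 -0.11419114  0.05      ]]
L tip lower [404.23684211 304.14912281] [232.08333333 248.58333333] (array([ 0.40205649, -0.12479718,  0.04457379]), [np.float64(0.00028854525602574934), np.float64(0.00028854525602619067)]) [[ 0.40238601 -0.12420108  0.05      ]] [[ 0.40780551 -0.12816713  0.05      ]]
```

Measured so far, against the text:

| Quantity | Measured | Expected |
|---|---|---|
| Peg head | (0.609, 0.1415), top at z 0.085 | z 0.085 |
| Post | (0.548, 0.1215), top at z 0.0755 | z 0.076 |
| Post-to-peg distance | 64.5 mm | 65 mm |
| Vise yaw | 18.4° | not given |
| Tongs grip | about (0.458, -0.235), top at z 0.050 | z 0.050 |
| Tongs yaw | 102.7° | not given |

Next I'll travel to above the post.

Emit:
move_arm(
  increments=[
    [[0.7, -1, -0.56, 0.17, 0, 0, 0], [0.7, -1, -0.56, 0.17, 0, 0, 0], [0.7, -1, -0.56, 0.17, 0, 0, 0]],
  ],
)

```text
time: 0.4
tool_pos: [0.2431, 0.4406, 0.3868]
ee_rot: [-3.14, 0.001, 2.841]
wrist_force: [0.7, 0.4, 0.7]
width: 0.0774
```

Emit:
move_arm(
  increments=[
    [[0.7, -1, -0.56, 0.17, 0, 0, 0], [0.7, -1, -0.56, 0.17, 0, 0, 0], [0.7, -1, -0.56, 0.17, 0, 0, 0]],
  ],
)

```text
time: 0.65
tool_pos: [0.3223, 0.3567, 0.3699]
ee_rot: [-3.141, 0.0, 2.839]
wrist_force: [-0.2, -0.1, 0.7]
width: 0.0661
```

Emit:
move_arm(
  increments=[
    [[0.7, -1, -0.56, 0.17, 0, 0, 0], [0.7, -1, -0.56, 0.17, 0, 0, 0], [0.7, -1, -0.56, 0.17, 0, 0, 0]],
  ],
)

```text
time: 0.9
tool_pos: [0.4012, 0.2733, 0.353]
ee_rot: [-3.141, 0.0, 2.839]
wrist_force: [-0.0, 0.3, -0.6]
width: 0.0661
```

Emit:
move_arm(
  increments=[
    [[0.7, -0.93, -0.51, 0.1, 0, 0, 0], [0.7, -0.93, -0.51, 0.1, 0, 0, 0], [0.7, -0.93, -0.51, 0.1, 0, 0, 0]],
  ],
)

```text
time: 1.15
tool_pos: [0.4756, 0.1962, 0.3427]
ee_rot: [-3.14, 0.0, 2.837]
wrist_force: [0.3, 0.9, -0.4]
width: 0.0659
```

Emit:
move_arm(
  increments=[
    [[0.7, -0.93, -0.51, 0.1, 0, 0, -0.397], [0.7, -0.93, -0.51, 0.1, 0, 0, -0.397], [0.7, -0.93, -0.51, 0.1, 0, 0, -0.397], [0.7, -0.93, -0.51, 0.1, 0, 0, -0.397], [0.7, -0.93, -0.51, 0.1, 0, 0, -0.397], [0.7, -0.93, -0.51, 0.1, 0, 0, -0.397], [0.7, -0.93, -0.51, 0.1, 0, 0, -0.397]],
  ],
)

```text
time: 1.73
tool_pos: [0.5472, 0.1228, 0.3332]
ee_rot: [3.141, -0.001, -2.823]
wrist_force: [-0.6, -0.3, -0.5]
width: 0.0657
```

```bash
cat > snap.py <<'E'
from bench import robot
import sys,cv2,numpy as np
i=sys.argv[1]
for n in sys.argv[2:]:
    p=robot.camera_params(n); im,d=robot.snapshot(n); cv2.imwrite(f"pics/{n}{i}.png",im[:,:,::-1]); np.save(f"pics/{n}{i}_d.npy",d); np.savez(f"pics/{n}{i}.npz",**p)
o=robot.get_obs(); print({k:np.round(o[k],4).tolist() for k in ["time","joint_positions","tool_pos","ee_rot","wrist_force","width"]})
E
python3 snap.py 1 wrist
```

```text
{'time': 1.7833, 'joint_positions': [0.1201, 0.1357, 1.459, 0.0001, 1.5474, -1.77], 'tool_pos': [0.5471, 0.123, 0.3334], 'ee_rot': [3.1414, -0.0004, -2.8223], 'wrist_force': [-0.6744, -0.3628, 1.1219], 'width': 0.0658}
```

View pics/wrist1.png

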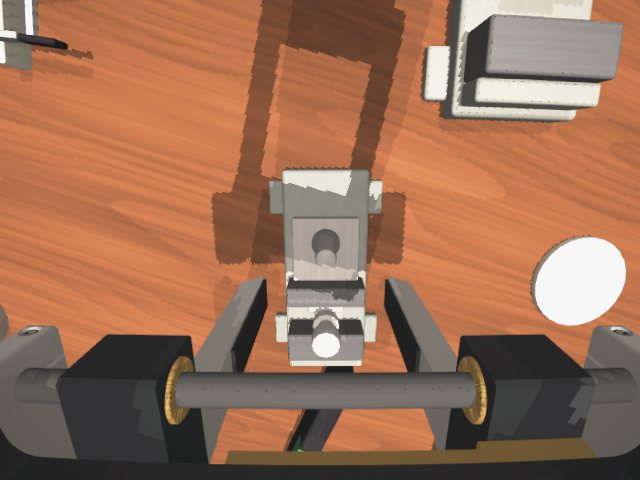

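```bash
python3 - <<'E'
from h import *
p,im,d=load("wrist",1)
print(proj(p,[[.548,.1215,.076],[.548,.1215,.031],[.609,.1415,.085]]).round(1))
for z in [.07]:
    X,uv,c=cloud("wrist",1,280,160,100,210)
    for lo,hi in [(.07,.08),(.081,.09),(.044,.055),(.016,.025)]:
        k=(X[:,2]>lo)&(X[:,2]<hi); P=X[k]; print(lo,k.sum(),np.median(P,0).round(4),P.min(0).round(4),P.max(0).round(4),uv[k].mean(0),cv2.minAreaRect(P[:,:2].astype(np.float32)*1000))
cv2.imwrite("pics/c4.png",crop("wrist",1,270,160,110,220,2.7))
E
```

```text
[[322.5 258.5]
 [322.8 241.8]
 [322.5 343.3]]
0.07 539 [0.549  0.1259 0.0771] [0.5397 0.1158 0.0701] [0.611  0.1534 0.08  ] [325.3877551 278.2541744] ((574.0059204101562, 131.46945190429688), (71.01025390625, 21.196231842041016), 19.707265853881836)
0.081 638 [0.6068 0.1434 0.0864] [0.5971 0.1331 0.0811] [0.6187 0.1543 0.0886] [325.74451411 342.61442006] ((608.2161254882812, 143.6200714111328), (21.092561721801758, 21.066009521484375), 75.63015747070312)
0.044 3632 [0.5998 0.1396 0.0514] [0.5397 0.1037 0.044 ] [0.6563 0.1868 0.055 ] [325.37830396 318.24779736] ((596.3399047851562, 139.94924926757812), (118.76705932617188, 66.18892669677734), 18.11545753479004)
0.016 5953 [0.5175 0.1159 0.0216] [0.48   0.0708 0.016 ] [0.6744 0.1919 0.025 ] [325.63782967 218.33579708] ((582.96630859375, 135.4943389892578), (194.82431030273438, 74.46929168701172), 18.327590942382812)
```

View pics/c4.png

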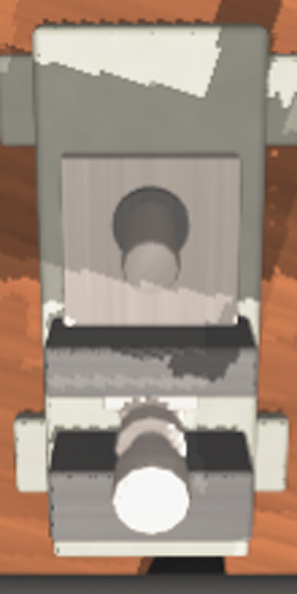

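The wrist view shows the post top at (326,258) and the peg head at (326,343), both on the vise axis midway between the fingers. The positions agree with the first fix to about 2 mm, and the TCP is right over the post. I'll descend and grip the post.

Emit:
move_arm(
  increments=[
    [[0.7, 0, 0, 0.4, 0, 0, 0], [0.7, 0, 0, 0.7, 0, 0, 0], [0.7, 0, 0, 0.92, 0, 0, 0], [0.7, 0, 0, 0.92, 0, 0, 0], [0.7, 0, 0, 0.92, 0, 0, 0]],
  ],
)

```text
time: 2.2
tool_pos: [0.5466, 0.1233, 0.2406]
ee_rot: [3.141, -0.003, -2.82]
wrist_force: [0.3, 0.5, 0.1]
width: 0.0661
```

Emit:
move_arm(
  increments=[
    [[0.1, 0, 0, 0, 0, 0, 0], [0.1, 0, 0, 0, 0, 0, 0], [0.1, 0, 0, 0, 0, 0, 0], [0.1, 0, 0, 0, 0, 0, 0], [0.1, 0, 0, 0, 0, 0, 0], [0.1, 0, 0, 0, 0, 0, 0], [0.1, 0, 0, 0, 0, 0, 0], [0.1, 0, 0, 0, 0, 0, 0]],
  ],
)

```text
time: 2.87
tool_pos: [0.5473, 0.1229, 0.2417]
ee_rot: [3.142, 0.0, -2.82]
wrist_force: [-0.3, -0.6, 0.3]
width: 0.0154
```

The post is gripped, with the width reading 15.4 mm against the 16 mm post. I'll drag it along tool +x, which is the vise's -x.

Emit:
move_arm(
  increments=[
    [[0.1, 0.06, 0, 0, 0, 0, 0], [0.1, 0.12, 0, 0, 0, 0, 0], [0.1, 0.18, 0, 0, 0, 0, 0], [0.1, 0.24, 0, 0, 0, 0, 0], [0.1, 0.29, 0, 0, 0, 0, 0], [0.1, 0.33, 0, 0, 0, 0, 0], [0.1, 0.33, 0, 0, 0, 0, 0], [0.1, 0.33, 0, 0, 0, 0, 0]],
  ],
)

```text
time: 3.53
tool_pos: [0.5152, 0.1122, 0.2417]
ee_rot: [3.142, -0.002, -2.82]
wrist_force: [-0.1, -0.9, 0.5]
width: 0.0152
```

```bash
python3 snap.py 2 wrist scene; python3 -c "
from h import *
import cv2
a=cv2.resize(cv2.imread('pics/wrist2.png'),(400,300)); b=crop('scene',2,290,180,120,90,3.33)[:300,:400]
cv2.imwrite('pics/c5.png',np.hstack([a,b[:299] if 0 else cv2.resize(b,(400,300))]))"
```

```text
{'time': 3.6333, 'joint_positions': [0.107, 0.1292, 1.6559, -0.0006, 1.3592, -1.7854], 'tool_pos': [0.5154, 0.1122, 0.2417], 'ee_rot': [3.1416, -0.0028, -2.8199], 'wrist_force': [-1.3432, -1.7205, 2.2571], 'width': 0.0149}
```

View pics/c5.png

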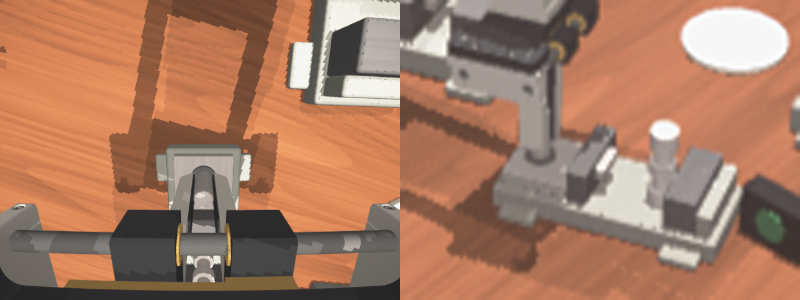

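The scene crop shows the jaw slid about 33 mm open and the peg still standing by itself. I'll release, lift and travel to the tongs.

Emit:
move_arm(
  increments=[
    [[0.7, 0, 0, 0, 0, 0, 0], [0.7, 0, 0, 0, 0, 0, 0], [0.7, 0, 0, 0, 0, 0, 0], [0.7, 0, 0, 0.0, 0, 0, 0], [0.7, 0, 0, -0.3, 0, 0, 0], [0.7, 0, 0, -0.6, 0, 0, 0], [0.7, 0, 0, -0.95, 0, 0, 0], [0.7, 0, 0, -0.95, 0, 0, 0]],
  ],
)

```text
time: 4.3
tool_pos: [0.5175, 0.1127, 0.3448]
ee_rot: [-3.139, 0.014, -2.82]
wrist_force: [1.3, 0.4, 0.6]
width: 0.0645
```

Emit:
move_arm(
  increments=[
    [[1, 0.55, -1, 0, 0, 0, 0], [1, 0.55, -1, 0, 0, 0, 0], [1, 0.55, -1, 0, 0, 0, 0]],
  ],
)

```text
time: 4.55
tool_pos: [0.4949, -0.0013, 0.3366]
ee_rot: [-3.141, -0.0, -2.819]
wrist_force: [0.6, 0.3, -0.2]
width: 0.0824
```

Emit:
move_arm(
  increments=[
    [[1, 0.55, -1, 0, 0, 0, 0], [1, 0.55, -1, 0, 0, 0, 0], [1, 0.55, -1, 0, 0, 0, 0]],
  ],
)

```text
time: 4.8
tool_pos: [0.474, -0.1145, 0.3364]
ee_rot: [-3.141, -0.0, -2.821]
wrist_force: [0.5, 0.7, -0.2]
width: 0.0938
```

Emit:
move_arm(
  increments=[
    [[1, 0.54, -1, 0, 0, 0, 0.5], [1, 0.54, -1, 0, 0, 0, 0.5], [1, 0.54, -1, 0, 0, 0, 0.5], [1, 0.54, -1, 0, 0, 0, 0.5], [1, 0.54, -1, 0, 0, 0, 0.5], [1, 0.54, -1, 0, 0, 0, 0.5], [1, 0.54, -1, 0, 0, 0, 0.5]],
  ],
)

```text
time: 5.38
tool_pos: [0.4551, -0.2245, 0.3361]
ee_rot: [3.141, -0.001, 2.672]
wrist_force: [-0.7, 0.4, -0.4]
width: 0.0941
```

Emit:
move_arm(
  increments=[
    [[1, 0, 0, 0, 0, 0, 0.563], [1, 0, 0, 0, 0, 0, 0.563], [1, 0, 0, 0, 0, 0, 0.563], [1, 0, 0, 0, 0, 0, 0.563], [1, 0, 0, 0, 0, 0, 0.563], [1, 0, 0, 0, 0, 0, 0.563], [1, 0, 0, 0, 0, 0, 0.563], [1, 0, 0, 0, 0, 0, 0.563]],
  ],
)

```text
time: 6.05
tool_pos: [0.4553, -0.224, 0.3362]
ee_rot: [-3.141, -0.0, 1.791]
wrist_force: [-1.1, 0.2, -0.8]
width: 0.094
```

```bash
python3 snap.py 3 wrist top
```

```text
{'time': 6.15, 'joint_positions': [-0.569, 0.0162, 1.5808, 0.0001, 1.545, -0.7948], 'tool_pos': [0.4553, -0.224, 0.3363], 'ee_rot': [-3.1413, -0.0004, 1.7966], 'wrist_force': [0.2275, -0.3484, 0.82], 'width': 0.094}
```

View pics/wrist3.png

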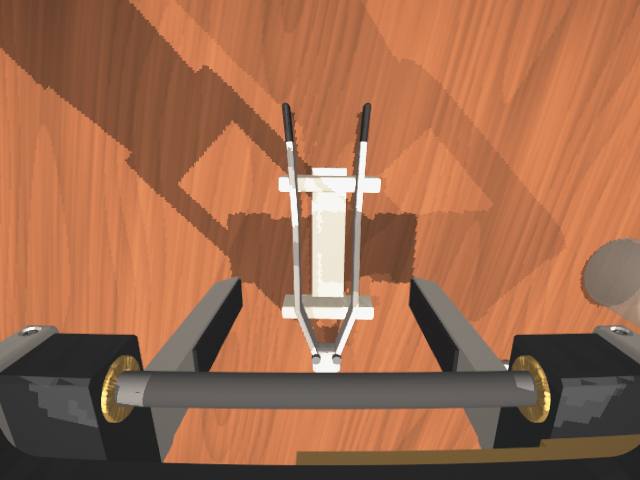

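View pics/top3.png

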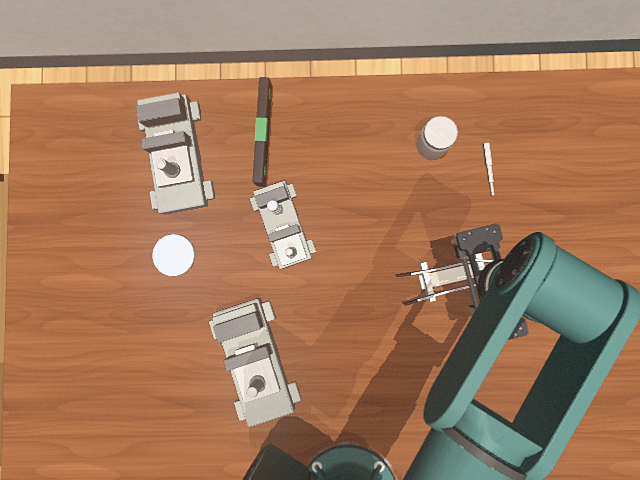

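Wrist view 3 shows the tongs between the fingers, with the tips at (286,105) and (367,105) and the joined end at (326,358). The top view shows the post moved back to (291,252), the jaw open, and the peg at (272,206). Now a refined tongs pose.

```bash
python3 - <<'E'
from h import *
def fit(n,i,win,post=False):
    X,uv,c=cloud(n,i,*win); k=(X[:,2]>.0435)&(X[:,2]<.058); P=X[k,:2]
    r=cv2.minAreaRect(P.astype(np.float32)*1000); (cx,cy),(w,h),a=r
    th=np.deg2rad(a+90) if h>w else np.deg2rad(a)
    e=np.array([np.cos(th),np.sin(th)]); 
    if e[1]<0:e=-e
    n_=np.array([-e[1],e[0]]); s=P@e; t=P@n_; 
    print(n,i,k.sum(),"z",np.median(X[k,2]).round(4),"yaw",np.rad2deg(np.arctan2(e[1],e[0])).round(2),"s",s.min().round(4),s.max().round(4))
    # two arms between: fit lines on flat part
    g0=s.max()-.121; 
    f=(s>g0-.045)&(s<g0+.030); m=(t.min()+t.max())/2
    A=f&(t>m);B=f&(t<m)
    la=np.polyfit(s[A],t[A],1); lb=np.polyfit(s[B],t[B],1)
    th2=np.arctan2(e[1],e[0])+np.arctan((la[0]+lb[0])/2)
    ca=np.polyval(la,g0);cb=np.polyval(lb,g0)
    print(" slopes deg",np.rad2deg(np.arctan([la[0],lb[0]])).round(2),"sep",ca-cb,"yaw2",np.rad2deg(th2).round(2),"grip",(e*g0+n_*(ca+cb)/2).round(4), "grip from rear",(e*(s.min()+.107)+n_*(ca+cb)/2).round(4))
fit("top",0,(385,240,140,75)); fit("wrist",3,(270,95,112,280))
for n,i,w in [("top",3,(240,170,90,110))]:
    X,uv,c=cloud(n,i,*w)
    for lo,hi in [(.07,.08),(.081,.09)]:
        k=(X[:,2]>lo)&(X[:,2]<hi);print(X[k].mean(0).round(4),np.median(X[k],0).round(4),k.sum())
E
```

```text
top 0 690 z 0.0504 yaw 102.74 s -0.4362 -0.2101
 slopes deg [-0.15 -0.11] sep 0.04889028175027976 yaw2 102.62 grip [ 0.4581 -0.2358] grip from rear [ 0.4577 -0.234 ]
wrist 3 4274 z 0.0511 yaw 102.71 s -0.4358 -0.2084
 slopes deg [-0.22 -0.19] sep 0.048536252580781425 yaw2 102.5 grip [ 0.4589 -0.2342] grip from rear [ 0.4588 -0.2336]
[0.5217 0.1126 0.0754] [0.5151 0.1109 0.0756] 56
[0.608  0.1412 0.085 ] [0.6081 0.1412 0.0853] 93
```

Top and wrist views agree: grip at (0.4585, -0.2345), yaw 102.6°, arm tops at z 0.051, arm centrelines 48.7 mm apart (so 54 mm over the outer faces). The post now sits about 34 mm further back. I'll descend around the tongs.

Emit:
move_arm(
  increments=[
    [[1, -0.11, 0.01, 0.3, 0, 0, 0.003], [1, -0.11, 0.01, 0.6, 0, 0, 0.003], [1, -0.11, 0.01, 0.8, 0, 0, 0.003], [1, -0.11, 0.01, 0.95, 0, 0, 0.003], [1, -0.11, 0.01, 0.95, 0, 0, 0.003], [1, -0.11, 0.01, 0.95, 0, 0, 0.003]],
  ],
)

```text
time: 6.65
tool_pos: [0.4585, -0.2344, 0.2409]
ee_rot: [-3.14, -0.002, 1.791]
wrist_force: [0.1, 0.2, 0.4]
width: 0.0936
```

Emit:
move_arm(
  increments=[
    [[1, 0, 0, 0.1, 0, 0, 0], [1, 0, 0, 0.2, 0, 0, 0], [1, 0, 0, 0.2, 0, 0, 0], [1, 0, 0, 0.2, 0, 0, 0]],
  ],
)

```text
time: 6.98
tool_pos: [0.4585, -0.2344, 0.2212]
ee_rot: [-3.141, -0.001, 1.789]
wrist_force: [-1.6, -0.4, 0.8]
width: 0.094
```

```bash
python3 snap.py 4 wrist
```

```text
{'time': 7.0333, 'joint_positions': [-0.5827, 0.1219, 1.7074, 0.0001, 1.3123, -0.8012], 'tool_pos': [0.4587, -0.2345, 0.2217], 'ee_rot': [3.1415, -0.0, 1.7892], 'wrist_force': [0.8978, -0.7064, -0.1125], 'width': 0.0941}
```

View pics/wrist4.png

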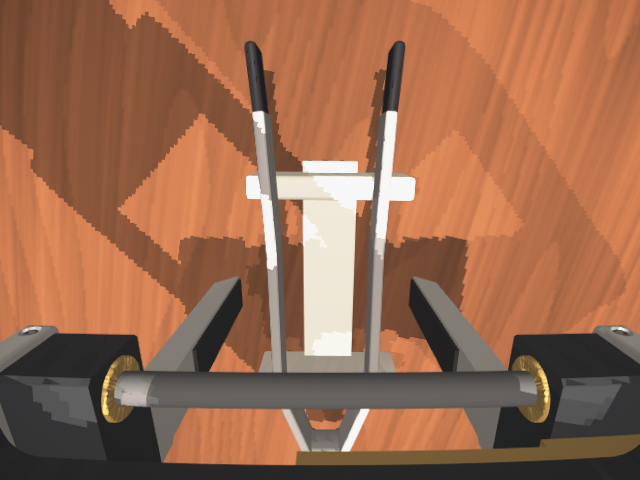

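The tongs are centred between the fingers. I'll close to about 49 mm only.

Emit:
move_arm(
  increments=[
    [[0.7, 0, 0, 0, 0, 0, 0], [0.6, 0, 0, 0, 0, 0, 0], [0.55, 0, 0, 0, 0, 0, 0], [0.52, 0, 0, 0, 0, 0, 0], [0.52, 0, 0, 0, 0, 0, 0], [0.52, 0, 0, 0, 0, 0, 0], [0.52, 0, 0, 0, 0, 0, 0], [0.52, 0, 0, 0, 0, 0, 0]],
  ],
)

```text
time: 7.7
tool_pos: [0.4587, -0.2345, 0.2217]
ee_rot: [3.142, -0.0, 1.789]
wrist_force: [-0.5, 0.1, 1.1]
width: 0.049
```

```bash
python3 snap.py 5 wrist
```

```text
{'time': 7.75, 'joint_positions': [-0.5827, 0.1219, 1.7074, 0.0, 1.3122, -0.8009], 'tool_pos': [0.4587, -0.2345, 0.2217], 'ee_rot': [3.1415, 0.0, 1.789], 'wrist_force': [-0.0063, -0.2905, 0.6407], 'width': 0.0489}
```

View pics/wrist5.png

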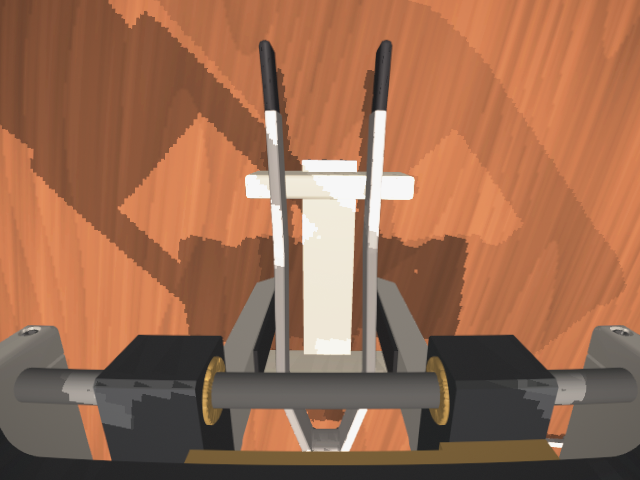

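Emit:
move_arm(
  increments=[
    [[0.52, 0, 0, -0.1, 0, 0, 0], [0.52, 0, 0, -0.25, 0, 0, 0], [0.52, 0, 0, -0.45, 0, 0, 0], [0.52, 0, 0, -0.65, 0, 0, 0], [0.52, 0, 0, -0.8, 0, 0, 0], [0.52, 0, 0, -0.9, 0, 0, 0], [0.52, 0, 0, -0.9, 0, 0, 0], [0.52, 0, 0, -0.9, 0, 0, 0]],
  ],
)

```text
time: 8.42
tool_pos: [0.4587, -0.2345, 0.312]
ee_rot: [3.141, 0.0, 1.789]
wrist_force: [0.4, 0.4, -0.8]
width: 0.0489
```

```bash
python3 snap.py 6 wrist scene; python3 - <<'E'
from h import *
a=cv2.resize(cv2.imread('pics/wrist6.png'),(400,300)); b=cv2.resize(crop('scene',6,140,160,200,150,3),(400,300))
cv2.imwrite('pics/c6.png',np.hstack([a,b]))
E
```

```text
{'time': 8.5167, 'joint_positions': [-0.5828, 0.0481, 1.6007, 0.0001, 1.4953, -0.8009], 'tool_pos': [0.4583, -0.2343, 0.3103], 'ee_rot': [-3.1399, -0.0018, 1.7889], 'wrist_force': [-0.5404, -0.1948, -0.9884], 'width': 0.049}
```

View pics/c6.png

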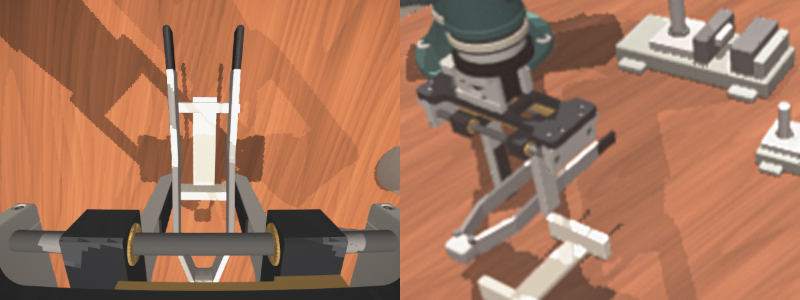

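The tongs are lifted clear of the rest. I'll check their pose in the gripper, then traverse.

```bash
python3 - <<'E'
from h import *
p,im,d=load("wrist",6)
X,uv,c=cloud("wrist",6,240,30,170,250)
yaw=1.789; tx=np.array([np.cos(yaw),np.sin(yaw)]); ty=np.array([np.sin(yaw),-np.cos(yaw)])
T=np.array([.4583,-.2343])
s=(X[:,:2]-T)@tx; t=(X[:,:2]-T)@ty
k=(X[:,2]>.1)&(X[:,2]<.17)&(abs(t)<.04)
for side in (1,-1):
    for a,b in [(.03,.05),(.05,.07),(.07,.085),(.09,.12)]:
        q=k&(t*side>0)&(s>a)&(s<b); print(side,a,b,q.sum(), "ztop",np.percentile(X[q,2],[50,90]).round(4),"t",np.median(t[q]).round(4),"smax",s[q].max().round(4) if q.any() else None)
E
```

```text
1 0.03 0.05 651 ztop [0.1415 0.1425] t 0.0212 smax 0.05
1 0.05 0.07 727 ztop [0.1416 0.1426] t 0.0216 smax 0.07
1 0.07 0.085 575 ztop [0.1415 0.1426] t 0.0219 smax 0.085
1 0.09 0.12 1189 ztop [0.1395 0.1411] t 0.0234 smax 0.12
-1 0.03 0.05 654 ztop [0.1414 0.1424] t -0.019 smax 0.05
-1 0.05 0.07 730 ztop [0.1414 0.1425] t -0.0195 smax 0.07
-1 0.07 0.085 592 ztop [0.1416 0.1426] t -0.0199 smax 0.0849
-1 0.09 0.12 1172 ztop [0.1395 0.1411] t -0.0215 smax 0.12
```

Emit:
move_arm(
  increments=[
    [[0.52, 0.05, 0.08, 0, 0, 0, 0], [0.52, 0.16, 0.23, 0, 0, 0, 0], [0.52, 0.3, 0.43, 0, 0, 0, 0], [0.52, 0.44, 0.63, 0, 0, 0, 0], [0.52, 0.57, 0.82, 0, 0, 0, 0]],
  ],
)

```text
time: 8.93
tool_pos: [0.5272, -0.1597, 0.3103]
ee_rot: [-3.14, -0.002, 1.789]
wrist_force: [0.2, 0.2, -0.4]
width: 0.0492
```

Emit:
move_arm(
  increments=[
    [[0.52, 0.14, 0.2, 0, 0, 0, 0], [0.52, 0.28, 0.4, 0, 0, 0, 0], [0.52, 0.42, 0.6, 0, 0, 0, 0], [0.52, 0.57, 0.82, 0, 0, 0, 0]],
  ],
)

```text
time: 9.27
tool_pos: [0.5948, -0.0862, 0.3101]
ee_rot: [-3.139, -0.001, 1.789]
wrist_force: [0.4, -0.3, -0.7]
width: 0.0494
```

Emit:
move_arm(
  increments=[
    [[0.52, 0.14, 0.2, 0, 0, 0, -0.02], [0.52, 0.28, 0.4, 0, 0, 0, -0.04], [0.52, 0.42, 0.6, 0, 0, 0, -0.066], [0.52, 0.52, 0.74, 0, 0, 0, -0.066], [0.52, 0.57, 0.81, 0, 0, 0, -0.066], [0.52, 0.57, 0.81, 0, 0, 0, -0.066], [0.52, 0.57, 0.81, 0, 0, 0, -0.066]],
  ],
)

```text
time: 9.85
tool_pos: [0.6607, -0.0143, 0.3105]
ee_rot: [-3.139, -0.0, 1.893]
wrist_force: [0.7, -0.9, -1.7]
width: 0.0491
```

```bash
python3 snap.py 7 wrist scene
```

```text
{'time': 9.95, 'joint_positions': [-0.1087, 0.3651, 1.2229, -0.0004, 1.5547, -0.4296], 'tool_pos': [0.6604, -0.0152, 0.3113], 'ee_rot': [-3.1404, -0.0001, 1.8917], 'wrist_force': [-0.4782, 0.378, -1.497], 'width': 0.0488}
```

View pics/wrist7.png

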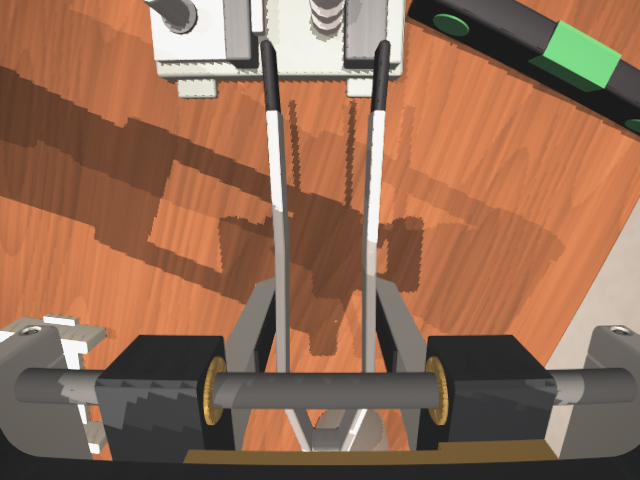

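View pics/scene7.png

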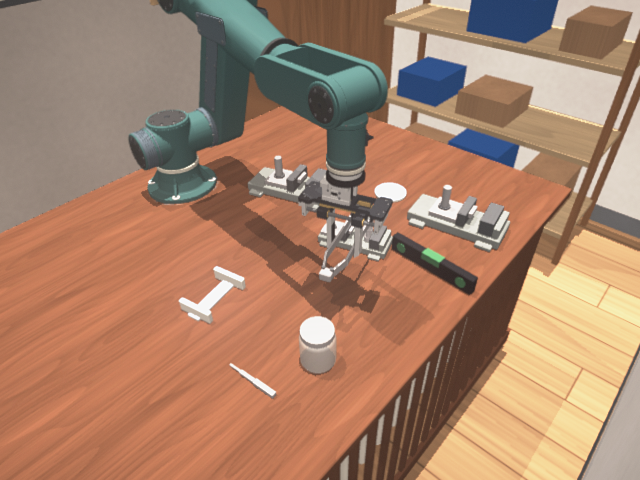

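The tongs are level and centred in the grip, with tips at wrist px (267,45) and (384,45). The peg body appears between them at about (327,15). I'll descend to head height while still 60 mm short of the peg.

Emit:
move_arm(
  increments=[
    [[0.52, 0, 0, 0.1, 0, 0, 0], [0.52, 0, 0, 0.2, 0, 0, 0], [0.52, 0, 0, 0.32, 0, 0, 0], [0.52, 0, 0, 0.44, 0, 0, 0], [0.52, 0, 0, 0.55, 0, 0, 0], [0.52, 0, 0, 0.55, 0, 0, 0], [0.52, 0, 0, 0.55, 0, 0, 0], [0.52, 0, 0, 0.55, 0, 0, 0]],
  ],
)

```text
time: 10.62
tool_pos: [0.661, -0.0145, 0.2568]
ee_rot: [3.141, 0.0, 1.893]
wrist_force: [0.3, 0.9, -0.7]
width: 0.049
```

```bash
python3 snap.py 8 wrist scene; python3 - <<'E'
from h import *
a=cv2.resize(cv2.imread('pics/wrist8.png'),(400,300)); b=cv2.resize(crop('scene',8,290,170,120,90,3),(400,300))
cv2.imwrite('pics/c8.png',np.hstack([a,b]))
E
```

```text
{'time': 10.7167, 'joint_positions': [-0.1077, 0.3973, 1.2886, 0.0001, 1.4537, -0.4296], 'tool_pos': [0.6612, -0.0145, 0.2578], 'ee_rot': [3.1397, 0.0008, 1.8927], 'wrist_force': [0.5068, 0.4171, -0.8777], 'width': 0.0485}
```

View pics/c8.png

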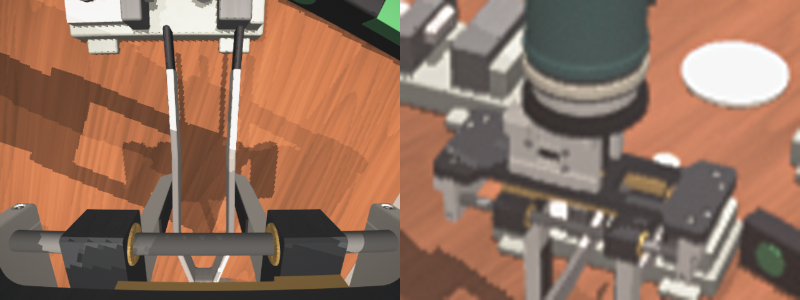

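Emit:
move_arm(
  increments=[
    [[0.52, 0.06, 0, 0, 0, 0, 0], [0.52, 0.12, 0, 0, 0, 0, 0], [0.52, 0.18, 0, 0, 0, 0, 0], [0.52, 0.22, 0, 0, 0, 0, 0], [0.52, 0.22, 0, 0, 0, 0, 0], [0.52, 0.22, 0, 0, 0, 0, 0]],
  ],
)

```text
time: 11.22
tool_pos: [0.6538, 0.0069, 0.2568]
ee_rot: [3.141, 0.0, 1.893]
wrist_force: [0.2, -0.7, -1.2]
width: 0.0491
```

```bash
python3 snap.py 9 wrist top; python3 - <<'E'
from h import *
a=cv2.resize(cv2.imread('pics/wrist9.png'),(400,300)); b=cv2.resize(crop('top',9,240,170,100,75,4),(400,300))
cv2.imwrite('pics/c9.png',np.hstack([a,b]))
E
```

```text
{'time': 11.3167, 'joint_positions': [-0.0769, 0.3827, 1.3104, -0.0001, 1.4483, -0.3989], 'tool_pos': [0.6539, 0.0064, 0.2567], 'ee_rot': [3.1415, 0.0002, 1.8928], 'wrist_force': [-0.5932, -0.1777, -1.3311], 'width': 0.0489}
```

View pics/c9.png

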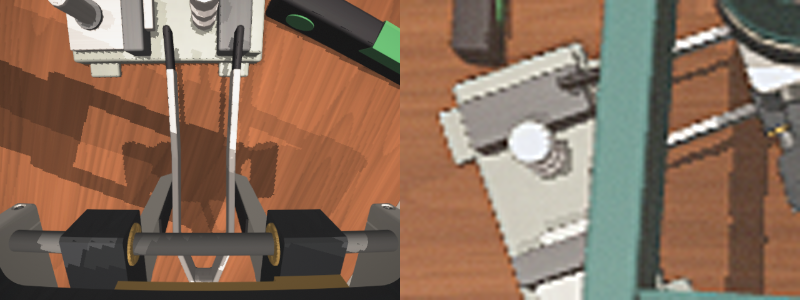

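Emit:
move_arm(
  increments=[
    [[0.52, 0.06, 0, 0, 0, 0, 0], [0.52, 0.12, 0, 0, 0, 0, 0], [0.52, 0.18, 0, 0, 0, 0, 0], [0.52, 0.24, 0, 0, 0, 0, 0], [0.52, 0.28, 0, 0, 0, 0, 0], [0.52, 0.28, 0, 0, 0, 0, 0], [0.52, 0.28, 0, 0, 0, 0, 0]],
  ],
)

```text
time: 11.9
tool_pos: [0.645, 0.0333, 0.2567]
ee_rot: [3.141, 0.0, 1.893]
wrist_force: [1.0, 0.2, -0.0]
width: 0.0485
```

```bash
python3 snap.py 10 wrist top; python3 - <<'E'
from h import *
a=cv2.resize(crop('wrist',10,240,0,160,120,2.5),(400,300)); b=cv2.resize(crop('top',10,240,170,100,75,4),(400,300))
cv2.imwrite('pics/c10.png',np.hstack([a,b]))
E
```

```text
{'time': 12.0, 'joint_positions': [-0.0369, 0.3657, 1.3332, -0.0001, 1.4424, -0.3586], 'tool_pos': [0.6451, 0.0328, 0.2567], 'ee_rot': [3.1415, 0.0002, 1.8926], 'wrist_force': [0.1005, -0.0026, -1.3018], 'width': 0.049}
```

View pics/c10.png

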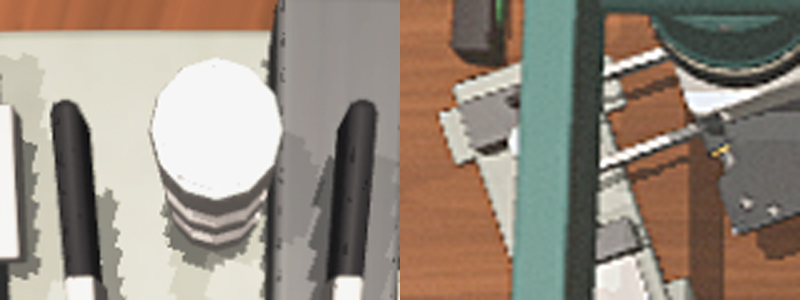

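The peg head is centred between the pads: head (215,128) against a pad midline of about 213 in the crop. It sits roughly 10 mm short of the pad middle, so I'll advance the rest and close.

Emit:
move_arm(
  increments=[
    [[0.52, 0.04, 0, 0, 0, 0, 0], [0.52, 0.08, 0, 0, 0, 0, 0], [0.52, 0.1, 0, 0, 0, 0, 0], [0.52, 0.1, 0, 0, 0, 0, 0], [0.52, 0.1, 0, 0, 0, 0, 0]],
  ],
)

```text
time: 12.42
tool_pos: [0.6418, 0.0426, 0.2567]
ee_rot: [3.142, 0.0, 1.893]
wrist_force: [-0.2, 0.4, -1.7]
width: 0.049
```

Emit:
move_arm(
  increments=[
    [[0.5, 0, 0, 0, 0, 0, 0], [0.48, 0, 0, 0, 0, 0, 0], [0.46, 0, 0, 0, 0, 0, 0], [0.45, 0, 0, 0, 0, 0, 0], [0.44, 0, 0, 0, 0, 0, 0], [0.43, 0, 0, 0, 0, 0, 0]],
  ],
)

```text
time: 12.92
tool_pos: [0.6419, 0.0423, 0.2567]
ee_rot: [3.141, -0.0, 1.893]
wrist_force: [0.2, 0.3, -1.6]
width: 0.041
```

Emit:
move_arm(
  increments=[
    [[0.42, 0, 0, 0, 0, 0, 0], [0.41, 0, 0, 0, 0, 0, 0], [0.4, 0, 0, 0, 0, 0, 0], [0.38, 0, 0, 0, 0, 0, 0], [0.36, 0, 0, 0, 0, 0, 0], [0.34, 0, 0, 0, 0, 0, 0], [0.3, 0, 0, 0, 0, 0, 0], [0.3, 0, 0, 0, 0, 0, 0]],
  ],
)

```text
time: 13.58
tool_pos: [0.6419, 0.0424, 0.2567]
ee_rot: [3.141, -0.0, 1.893]
wrist_force: [-0.1, 0.5, -0.7]
width: 0.0399
```

```bash
python3 snap.py 11 wrist; python3 - <<'E'
from h import *
a=crop('wrist',11,200,0,260,200,3); cv2.imwrite('pics/c11.png',a)
E
```

```text
{'time': 13.6333, 'joint_positions': [-0.0222, 0.3602, 1.3406, 0.0001, 1.4406, -0.344], 'tool_pos': [0.6419, 0.0424, 0.2567], 'ee_rot': [3.1414, -0.0, 1.8926], 'wrist_force': [-0.8072, 0.3152, -0.5692], 'width': 0.0395}
```

View pics/c11.png

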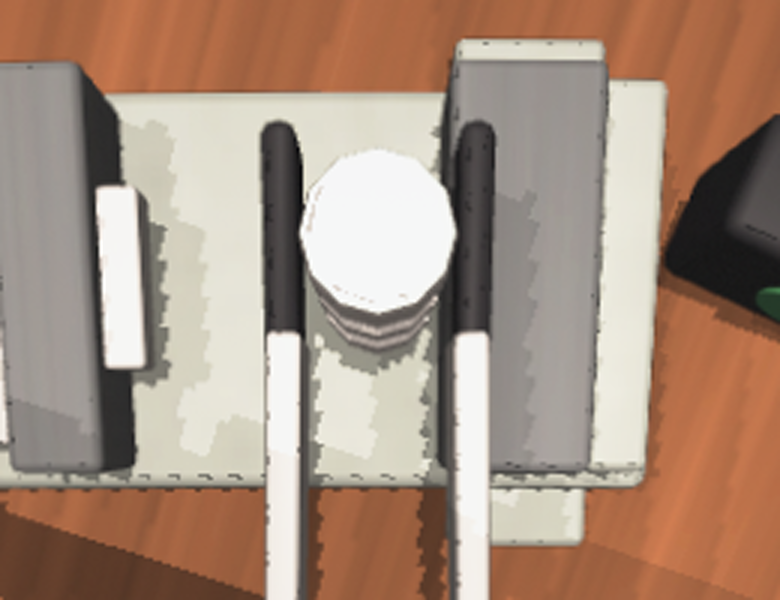

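The pads are closed on the head, with the width stalled at 39.5 mm as expected. I'll lift a little first and check.

Emit:
move_arm(
  increments=[
    [[0.3, 0, 0, -0.02, 0, 0, 0], [0.3, 0, 0, -0.06, 0, 0, 0], [0.3, 0, 0, -0.11, 0, 0, 0], [0.3, 0, 0, -0.16, 0, 0, 0], [0.3, 0, 0, -0.2, 0, 0, 0], [0.3, 0, 0, -0.2, 0, 0, 0]],
  ],
)

```text
time: 14.13
tool_pos: [0.6422, 0.0424, 0.2785]
ee_rot: [3.139, 0.001, 1.893]
wrist_force: [0.6, 0.1, -1.2]
width: 0.0399
```

```bash
python3 snap.py 12 wrist scene; python3 - <<'E'
from h import *
a=cv2.resize(crop('wrist',12,220,0,200,150,2),(400,300)); b=cv2.resize(crop('scene',12,290,150,160,120,3),(400,300)); cv2.imwrite('pics/c12.png',np.hstack([a,b]))
E
```

```text
{'time': 14.2333, 'joint_positions': [-0.0222, 0.3461, 1.317, 0.0, 1.4776, -0.344], 'tool_pos': [0.642, 0.0424, 0.2772], 'ee_rot': [3.1407, 0.0003, 1.8926], 'wrist_force': [0.2833, -0.5786, -2.2393], 'width': 0.0399}
```

View pics/c12.png

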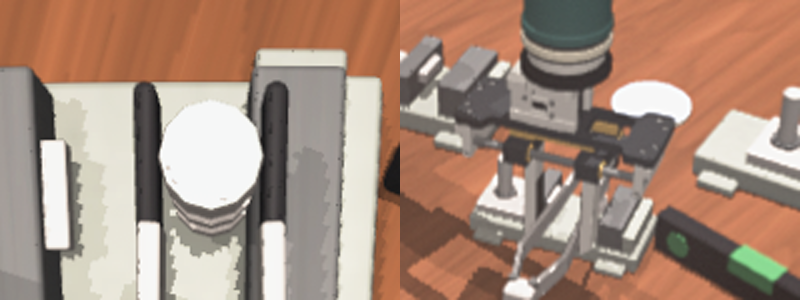

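The peg is coming up with the tongs; relative to the pads it hasn't shifted. I'll lift the remaining 80 mm.

Emit:
move_arm(
  increments=[
    [[0.3, 0, 0, -0.05, 0, 0, 0], [0.3, 0, 0, -0.15, 0, 0, 0], [0.3, 0, 0, -0.28, 0, 0, 0], [0.3, 0, 0, -0.42, 0, 0, 0], [0.3, 0, 0, -0.56, 0, 0, 0], [0.3, 0, 0, -0.68, 0, 0, 0], [0.3, 0, 0, -0.76, 0, 0, 0], [0.3, 0, 0, -0.8, 0, 0, 0]],
  ],
)

```text
time: 14.9
tool_pos: [0.6421, 0.0424, 0.3594]
ee_rot: [3.138, 0.001, 1.893]
wrist_force: [-0.4, 0.8, -2.1]
width: 0.0397
```

Emit:
move_arm(
  increments=[
    [[0.3, 0, 0, 0, 0, 0, 0], [0.3, 0, 0, 0, 0, 0, 0], [0.3, 0, 0, 0, 0, 0, 0], [0.3, 0, 0, 0, 0, 0, 0], [0.3, 0, 0, 0, 0, 0, 0], [0.3, 0, 0, 0, 0, 0, 0], [0.3, 0, 0, 0, 0, 0, 0], [0.3, 0, 0, 0, 0, 0, 0]],
  ],
)

```text
time: 15.57
tool_pos: [0.6419, 0.0424, 0.3565]
ee_rot: [-3.141, -0.0, 1.893]
wrist_force: [-0.4, -0.3, -2.2]
width: 0.0396
```

```bash
python3 snap.py 13 wrist scene top; python3 - <<'E'
from h import *
a=cv2.resize(crop('wrist',13,180,0,280,210,2),(400,300)); b=cv2.resize(crop('scene',13,260,120,200,150,3),(400,300)); cv2.imwrite('pics/c13.png',np.hstack([a,b]))
X,uv,c=cloud("wrist",13,300,20,60,90)
k=(X[:,2]>.15); h=k&(c.min(1)>200); print("bright top z",np.median(X[h],0).round(4), h.sum(), uv[h].mean(0))
X,uv,c=cloud("top",13,220,160,110,120)
k=(X[:,2]>.07)&(X[:,2]<.082)&(X[:,0]<.56)&(X[:,1]<.15); print("post",np.median(X[k],0).round(4),k.sum())
E
```

```text
{'time': 15.7167, 'joint_positions': [-0.0222, 0.3079, 1.2064, 0.0, 1.6272, -0.344], 'tool_pos': [0.6419, 0.0423, 0.3567], 'ee_rot': [3.1415, -0.0, 1.8925], 'wrist_force': [0.4801, 0.708, -1.9439], 'width': 0.0397}
bright top z [0.6086 0.1439 0.1851] 2099 [325.11052882  76.91376846]
post [0.5133 0.1107 0.0758] 51
```

View pics/c13.png

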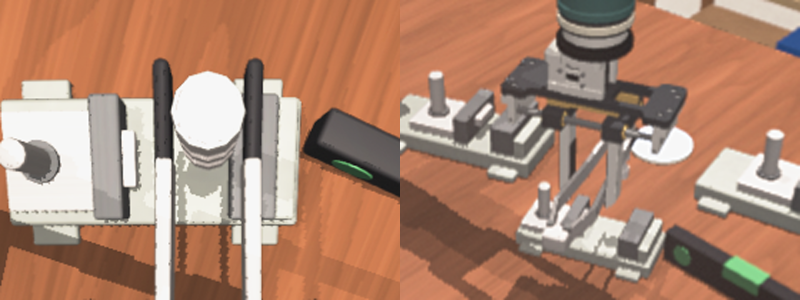

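View pics/top13.png

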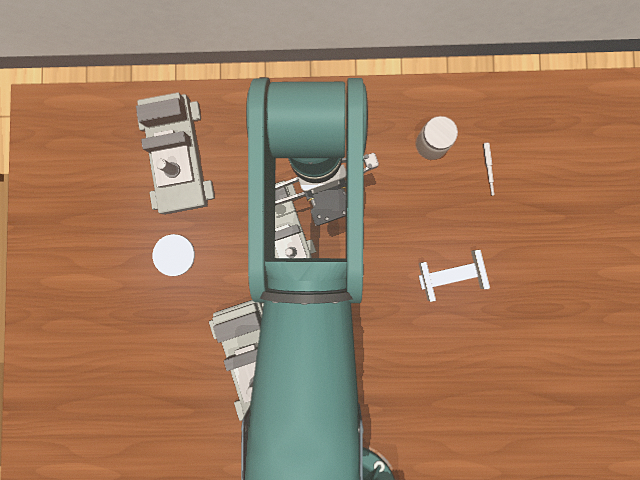

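The head top measures z 0.185, so its centre is at about 0.176, or 100 mm up. The peg is held between the pads, the jaw is still open, and the jar, coaster and punch haven't moved. I'll hand it in.

```bash
python3 -c "
from bench import robot
print(robot.close_job())"
```

```text
the job is handed in; nothing more can be done
None
```

I opened the jaw of the smallest vise by its post and picked the tongs off their rest. I closed them on the peg's head, lifted the peg straight up and handed the job in at about 15.7 s, still holding it. No verdict was reported.

**Last checks**
- **Peg height:** the head top measured z ≈ 0.185 m, so the head centre is at about 0.176 m, 100 mm above where it stood.
- **Grip:** the gripper held steady at 39.7 mm, and the peg did not shift between the pads during the lift.
- **Jaw:** the post stands about 34 mm from where it started, so the jaw is well past the 20 mm needed.
- **Bystanders:** the jar, coaster and punch look unmoved in the last top view. The arm hid the spirit level there. It was in place in the wrist and scene crops, and nothing went near it.
- **Gripper and peg:** the fingers stayed well clear of the peg in every picture. I could not read contact forces directly.

**Disagreements:** none failed. The camera fixes of the post and peg differed by about 2 mm, within the stated calibration error. The wrist depth read about 1 mm high.

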